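# Swap the jars and put the lime and salsa tools home

### The job

The two amber jars stand in each other's wooden coaster dishes, the wooden pestle stands in the squeezer's oblong enamel drip tray, and the lime squeezer was left on the chopping board. Swap the jars so that each stands in the dish of its own size (large in large, small in small; once the squeezer is off it, the chopping board is free to park a jar on), stand the pestle in the middle of the terracotta saucer, and lay the squeezer flat and lengthwise in the middle of the drip tray. Set the glass down gently and do not tip over a jar or the pestle.

Things in the scene. Friction and masses are not known exactly. Their poses are not given: they have to be found in the camera images.
- jar_large: Large amber glass jar with clip-on lid, upright, 125 mm high, 0.55 kg. Origin: centre of its underside, z up. Body 72 mm in diameter to 85 mm up, then a shoulder; lid 58 mm in diameter with straight sides 99 to 116 mm up (grip here, TCP 108 mm above the origin). Wire clip over the lid in its x-z plane: grip across its y. At the start it perches on the small dish's rim, 11 mm up.
- jar_small: Small amber glass jar of the same pattern, upright, 85 mm high, 0.2 kg. Origin: centre of its underside, z up. Body 45 mm in diameter; lid 41 mm in diameter with straight sides 63 to 76 mm up (grip here, TCP 70 mm above the origin). Wire clip in its x-z plane: grip across its y. At the start it stands loose in the large dish.
- pestle: Turned dark wooden pestle standing upright on its flat foot, 160 mm high, 0.19 kg. Origin: centre of its underside, z up. Foot 50 mm in diameter, tapering to a slim round handle 27 to 29 mm in diameter from 80 to 125 mm up (grip here, TCP 115 mm above the origin); knob 34 mm wide above. At the start in the drip tray, up to 50 mm from its middle.
- squeezer: Yellow enamelled lime squeezer, shut, lying flat, 200 x 65 x 42 mm, 0.34 kg. Origin: underside, mid length and width; x along it to the cup and hinge, z up. Cup 65 mm wide centred at x = +62 mm; two handles 22 mm wide, one above the other, x = +32 to -100 mm. Centre of mass x = +29 mm; grip both handles across y at x = +14 mm, TCP 30 mm up (they span 18 to 40 mm). Starts on the board, along it.
- tray: Fixed oblong white enamel drip tray with a dark edge, 240 x 100 mm outside, 232 x 92 mm inside, home of the squeezer. Origin: centre of its underside, x along its length, z up; the inner floor is 4 mm above the origin, the rim 12 mm. Its length points within 0.2 rad of world x.
- saucer: Fixed round terracotta saucer with sloping rim, 112 mm in diameter, home of the pestle, empty at the start. Origin: centre of its underside, z up; inner floor 5 mm above the origin, flat to 40 mm from the centre, rim 13 mm high.
- dish_large: Fixed large round coaster dish of pale turned wood, home of the large jar: 112 mm outside, 92 mm inside. Origin: centre of its underside, z up; inner floor 5 mm above the origin, flat rim 10 mm wide and 11 mm high.
- dish_small: Fixed small round coaster dish of pale turned wood, home of the small jar: 80 mm outside, 60 mm inside. Origin: centre of its underside, z up; inner floor 5 mm above the origin, flat rim 10 mm wide and 11 mm high.
- board: Fixed wooden chopping board 240 x 130 mm, 14 mm thick. Origin: centre of its underside, x along its length (within 0.2 rad of world x), z up. The squeezer lies on it at the start; after that it is a free spot. It is empty when the job is done.
Not all that is in view belongs to the job. There is more than one size of the saucer; the one meant has the size given above.

How it is judged:
At the end, for the whole second after the job is handed in: Large jar on the large dish's floor, small jar on the small dish's (within 13 mm of centre), pestle in the saucer (15 mm), squeezer flat on the tray's floor (18 mm lengthwise, 15 mm sideways, 0.2 rad, either way round); all upright to 0.05 rad, released, at rest (horizontal distance between jar_large and dish_large below 0.013 m and z of jar_large in the frame of dish_large below 0.008 m and angle between each of jar_large, jar_small, pestle, squeezer's own z axis and vertical below 0.05 rad and linear speed of each of jar_large, jar_small, pestle, squeezer below 0.01 m/s and horizontal distance between jar_small and dish_small below 0.013 m and z of jar_small in the frame of dish_small below 0.008 m and horizontal distance between pestle and saucer below 0.015 m and z of pestle in the frame of saucer below 0.008 m and x of squeezer in the frame of tray between -0.018 and 0.018 m and y of squeezer in the frame of tray between -0.015 and 0.015 m and z of squeezer in the frame of tray below 0.007 m and angle between the x axis of squeezer and the x axis of tray, either way round below 0.2 rad); the robot touches nothing.
It fails at once if the large jar was tipped over (angle between jar_large's own z axis and vertical above 0.6 rad).
It fails at once if the small jar was tipped over (angle between jar_small's own z axis and vertical above 0.6 rad).
It fails at once if the pestle was tipped over (angle between pestle's own z axis and vertical above 0.6 rad).
It fails at once if the large jar was dropped or banged down (contact force between jar_large and dish_large above 180 N or contact force between jar_large and dish_small above 180 N or contact force between jar_large and board above 180 N).
It fails at once if the small jar was dropped or banged down (contact force between jar_small and dish_large above 80 N or contact force between jar_small and dish_small above 80 N or contact force between jar_small and board above 80 N).
It also fails if it takes over 125 s, if anything falls off the work surface, if the arm or the gripper's body presses on something with over 40 N, if the wrist force passes 120 N, or if a joint passes its speed limit or range.

### The arm

A 7-joint arm with a two-finger parallel gripper is mounted at the origin on the work surface. World frame = base frame: x ahead of the robot, y to its left, z up, the work surface at z = 0. Lengths are in m, angles in rad, forces in N, time in s.
With the tool pointing down it reaches from about 0.4 to 0.85 m from the base axis. Payload 10.4 kg.
Tool frame: the origin (TCP) lies between the finger pads, 19 mm behind the fingertips; this is the grasp point; z points along the fingers, y is the line along which they close (so a half turn about z gives the same grasp; the last joint's range is limited). The gripper opens to 87 mm and grips with 3 to 60 N. Pads are 19 mm wide; open, the fingers measure 117 mm over their backs; the gripper's body (75 mm by 190 mm) begins 51 mm behind the grasp point.
Start: joints at [1.098, 0.332, -0.065, 1.46, 0.022, 1.35, -0.088], TCP at [0.272, -0.563, 0.241] pointing down, gripper open.
Joint ranges: [-2.6, 2.6], [-0.5, 2.12], [-1.47, 1.34], [0.16, 2.42], [-1.27, 4.41], [0.06, 2.06], [-2.6, 2.6]. Speed limits (rad/s): [2.22, 2.22, 2.79, 2.79, 3.14, 3.14, 3.14].

### API

Orientations are given as a unit quaternion [x, y, z, w].
In Python, from bench import r, optics gives the robot as it stands.
- The arm moves only by the shell command python3 -m pendant 'ROWS' [FORCE]. ROWS is JSON, a list of rows, each a list of 7 numbers: the closure, from -1 (fully open) to 1 (shut), then the shift along the tool's x, y, z scaled (see below), then the turn, a rotation vector about the tool's x, y, z scaled (see below). In form: [[grip, x, y, z, rx, ry, rz], ...]. A call has 1 to 8 rows; each row is the pose to reach, as a shift and turn from the pose commanded when the call began, along the tool's axes at that moment; what a row does not reach only later rows make up. The controller multiplies each number of a shift by 0.3 m and each number of a turn by 120 degrees. A row lasts 1/8 s, in which the tool goes at most 62.5 mm and 10.7 degrees, less where a joint would pass 70% of its speed; a pose out of reach is approached as far as the arm can. A call with a number of a shift or a turn outside -1 to 1 is refused whole. A call with a gripper value outside its range is refused whole. The fingers move at their own pace and stop on an object; FORCE is the grip in N (left out, the last holds). Time passes only in rows, so rows that repeat a pose let the fingers close. It gives the time, the measured TCP pose, the force, the opening and the grip force at its end, in the units of the state.
- r.read_state(): the state, without advancing time (a new reading comes with each control period).
- optics.camera(name): name is "scene" or "top"; returns a dict with "pixels" (420x560x3 uint8, red, green, blue), "vfov" (degrees; the focal length in pixels is half the picture's height over the tangent of half this angle, whatever the lens; pixels are square), "cx", "cy" (the principal point, pixels), "D" ([k1, k2, p1, p2, k3] as OpenCV has them; the pictures are not rectified), "rvec" (rotation vector, rad) and "tvec" (3), from world to camera coordinates, as OpenCV has them. Camera axes: x right, y down, z forward; pixel columns grow to the right and rows downward; lengths in m; the calibration is good to about 2 mm. A picture is of the moment at which its call begins. There is no depth.
- r.close_job(): hands the job in; it is judged then, once.
The state is a dict: "time": time; "joint_positions": joint angles; "joint_vel": joint speeds; "joint_torque": joint torques, N m; "ee_pos": TCP position; "eef_rot": TCP orientation; "ft_force": force on the tool from outside, world axes, zero at the start; "torque": the same for the moment, N m; "width": finger opening in m; "grip_force": force on a finger pad.
Only numpy, scipy, OpenCV 4.12 (cv2) and the standard library are available. Lean on these libraries where they do the work, as an engineer would, in place of code of your own. Each camera call takes 0.05 s, during which the arm holds its last target. There are 200 camera calls.

## Working session

There is one attempt and no reset: what is moved stays moved. The work goes in short steps, Python scripts to look and compute and a shell command to move; the robot and the scene stay as the last step left them, time stands still between calls to the robot, and variables do not carry over. Pictures are saved under pics/ and viewed, at most 14 in all, crops included, and the job is handed in when it is done.

```bash
ls; mkdir -p pics
python3 - <<'E'
from bench import r, optics
import cv2
print(r.read_state())
for n in("top","scene"):
    c=optics.camera(n); cv2.imwrite(f"pics/{n}0.png",c["pixels"][:,:,::-1]); print({k:v for k,v in c.items() if k!="pixels"})
E
```

```text
pics
{'time': 0.0, 'joint_positions': array([ 1.09841062,  0.33287154, -0.06472576,  1.46091482,  0.02158624,
        1.34989044, -0.08853423]), 'joint_vel': array([-8.22130110e-04, -3.35499310e-05,  1.02070334e-03,  1.52462355e-04,
       -2.87787164e-04,  1.08964102e-03,  5.17774129e-04]), 'joint_torque': array([ 9.83225182e-04, -6.23259401e+01,  2.49694765e-02, -3.89905894e+01,
       -6.15374465e-02,  3.96257162e-02,  1.20855843e-04]), 'ee_pos': array([ 0.27159596, -0.56251743,  0.24046684]), 'eef_rot': array([ 9.74816932e-01,  2.23005530e-01, -1.75049551e-04, -6.72192410e-04]), 'ft_force': array([ 0.23733876,  0.33569233, -0.46699978]), 'torque': array([0.03511668, 0.009412  , 0.05408028]), 'grip_force': 0.0, 'width': 0.08688165625773842}
{'vfov': 47.0368318739987, 'cx': 271.316970882595, 'cy': 207.96568034666979, 'D': array([-0.05057136,  0.        ,  0.        ,  0.        ,  0.        ]), 'rvec': array([ 2.11395314, -2.11817651,  0.21397417]), 'tvec': array([0.01376133, 0.51868252, 0.8869789 ])}
{'vfov': 44.427189583412776, 'cx': 277.29244925137795, 'cy': 208.4292725957006, 'D': array([-0.14884607,  0.        ,  0.        ,  0.        ,  0.        ]), 'rvec': array([ 2.1547731 ,  0.71098525, -0.37402536]), 'tvec': array([-0.4283578 , -0.14263179,  1.47044374])}
```

View pics/top0.png

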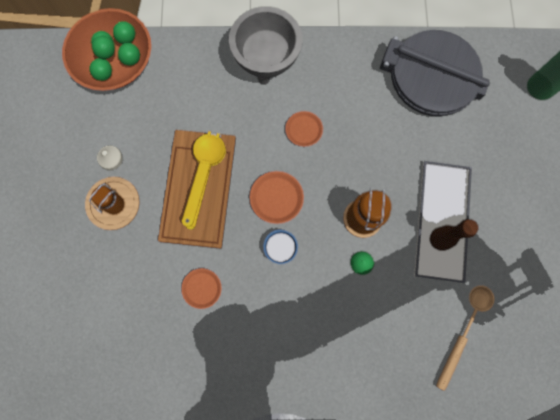

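View pics/scene0.png

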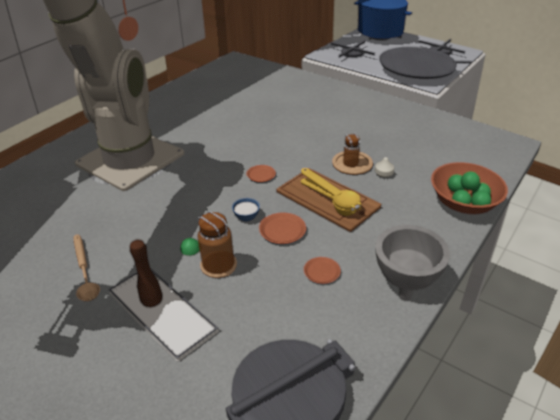

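The top view shows: large jar at (370,210) on the small dish (363,218), small jar (107,200) in the large dish (112,203), squeezer (203,180) on the board (198,188), pestle (453,235) in the tray (443,221). Saucer candidates are the big one at (276,197) and two small ones at (303,128) and (201,287). The one at (276,197) looks like the 112 mm one. I'll measure the diameters.

```bash
cat > h.py <<'E'
from bench import r, optics
import cv2, numpy as np
def cam(n):
    c=optics.camera(n); f=210/np.tan(np.radians(c["vfov"]/2))
    c["K"]=np.array([[f,0,c["cx"]],[0,f,c["cy"]],[0,0,1]]); c["R"]=cv2.Rodrigues(c["rvec"])[0]; c["img"]=c["pixels"][:,:,::-1].copy(); return c
def w(c,px,z):
    p=cv2.undistortPoints(np.float64(px).reshape(-1,1,2),c["K"],c["D"])[:,0]
    d=np.c_[p,np.ones(len(p))]@c["R"]; o=-c["R"].T@c["tvec"]
    return (o+d*((z-o[2])/d[:,2])[:,None])[:,:2]
def proj(c,P): return cv2.projectPoints(np.float64(P).reshape(-1,1,3),c["rvec"],c["tvec"],c["K"],c["D"])[0][:,0]
def circ(c,x,y,z,d,col,im=None,s=1,o=(0,0)):
    a=np.linspace(0,2*np.pi,60); P=np.c_[x+d/2*np.cos(a),y+d/2*np.sin(a),a*0+z]
    cv2.polylines(im,[np.int32((proj(c,P)-o)*s*8)],True,col,1,cv2.LINE_AA,3)
def box(c,x,y,z,l,b,t,col,im,s=1,o=(0,0)):
    q=np.array([[l,b],[-l,b],[-l,-b],[l,-b]])/2; R=np.array([[np.cos(t),-np.sin(t)],[np.sin(t),np.cos(t)]])
    P=np.c_[q@R.T+[x,y],np.full(4,z)]
    cv2.polylines(im,[np.int32((proj(c,P)-o)*s*8)],True,col,1,cv2.LINE_AA,3)
def blob(c,seed,lo,hi,rad=70):
    m=cv2.inRange(cv2.cvtColor(c["img"],cv2.COLOR_BGR2HSV),lo,hi)
    k=np.zeros_like(m); cv2.circle(k,seed,rad,255,-1); m&=k
    n,l,st,ce=cv2.connectedComponentsWithStats(m)
    i=1+np.argmax(st[1:,4]); cs,_=cv2.findContours((l==i).astype(np.uint8),cv2.RETR_EXTERNAL,cv2.CHAIN_APPROX_NONE)
    return max(cs,key=len)[:,0]
E
python3 - <<'E'
from h import *
c=cam("top");s=cam("scene")
print("cams",-c["R"].T@c["tvec"],-s["R"].T@s["tvec"])
for n,cc,sd in (("big",c,(276,197)),("s1",c,(303,128)),("s2",c,(201,287)),("bigS",s,(283,229)),("s1S",s,(322,270)),("s2S",s,(261,173))):
    q=w(cc,blob(cc,sd,(3,120,60),(14,255,255),40 if 'S' not in n else 28),.013); (x,y),R=cv2.minEnclosingCircle(np.float32(q)); print(n,x,y,2*R,(q.max(0)+q.min(0))/2,np.ptp(q,0))
px=dict(jl=(375,198),jlbase=(363,218),js=(104,193),dl=(112,203),ped_foot=(443,236),ped_knob=(470,228))
for k,z in (("jl",.13),("jlbase",.011),("js",.09),("dl",.011),("ped_foot",.01),("ped_knob",.16)): print(k,w(c,[px[k]],z))
print("tray",w(c,[(424,162),(471,165),(464,281),(418,276)],.012))
print("board",w(c,[(177,131),(236,136),(222,247),(159,242)],.014))
im=c["img"]
cv2.imwrite("pics/L.png",cv2.resize(im[120:270,70:250],None,fx=4,fy=4,interpolation=cv2.INTER_CUBIC))
cv2.imwrite("pics/R.png",cv2.resize(im[140:300,320:500],None,fx=3.7,fy=3.7,interpolation=cv2.INTER_CUBIC))
E
```

```text
cams [0.33134197 0.01358536 0.97261526] [ 1.10525094 -0.7181313   0.79293557]
big 0.5505316257476807 0.0027718213386833668 0.10849515348672867 [0.55006263 0.00305484] [0.10459356 0.10622564]
s1 0.6975481510162354 -0.0554315410554409 0.07651803642511368 [ 0.69744446 -0.05543049] [0.07351603 0.07391881]
s2 0.36605826020240784 0.15197807550430298 0.07693235576152802 [0.36649968 0.15150562] [0.07404166 0.07524832]
bigS 0.5488197207450867 0.002944779582321644 0.1099773570895195 [0.54848785 0.00287685] [0.10898287 0.10699939]
s1S 0.700248122215271 -0.05847560614347458 0.07581499963998795 [ 0.70035795 -0.05804791] [0.07325276 0.0745257 ]
s2S 0.3700582981109619 0.14846903085708618 0.07543186843395233 [0.3695231  0.14896494] [0.07335582 0.07412349]
jl [[ 0.52076599 -0.17324685]]
jlbase [[ 0.50596895 -0.17330012]]
js [[0.54050383 0.32891856]]
dl [[0.53812606 0.33911513]]
ped_foot [[ 0.46868185 -0.33497489]]
ped_knob [[ 0.46095399 -0.32874987]]
tray [[ 0.62404228 -0.30569798]
 [ 0.61769837 -0.40467254]
 [ 0.37788638 -0.37032835]
 [ 0.38843132 -0.27838302]]
board [[0.69199813 0.21062466]
 [0.6804106  0.08632066]
 [0.44717503 0.11129364]
 [0.45731908 0.23795477]]
```

View pics/L.png

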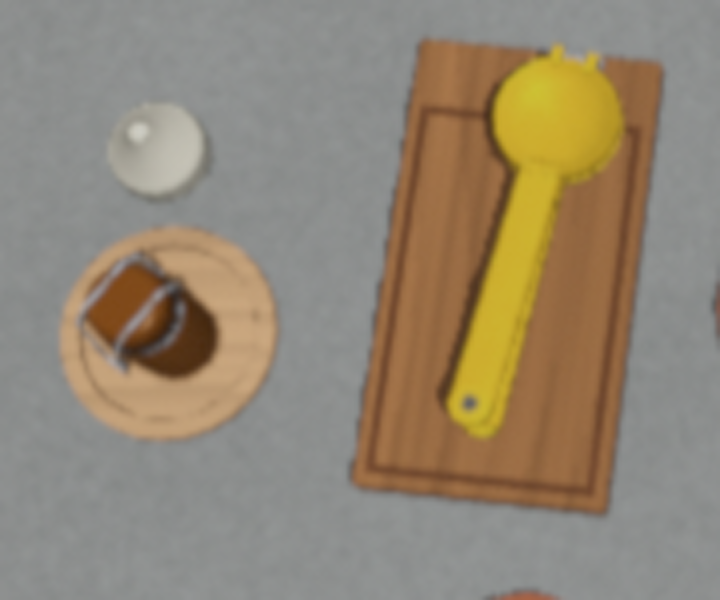

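View pics/R.png

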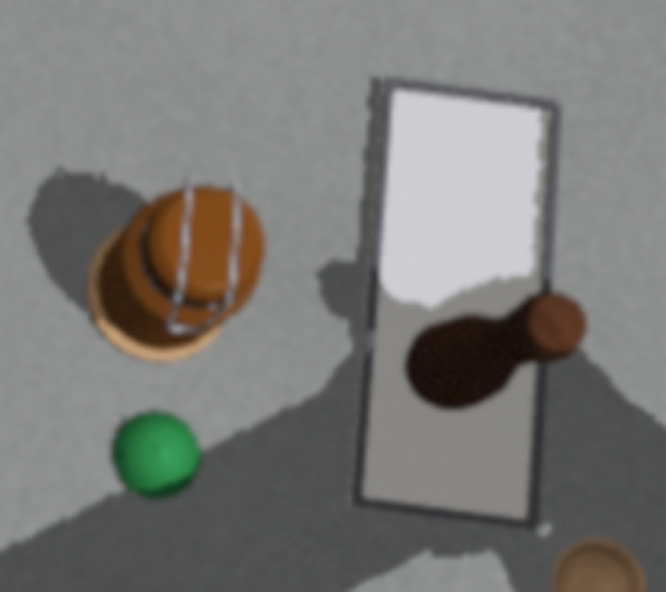

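Crops confirm the layout: tray corners, a squeezer skewed on the board, the pestle knob at (470,228), and the large jar's clip running about along world x. The small jar's clip is rotated. The (276,197) saucer measures 109 mm against 76 mm for the other two, so it's the one meant. I'll overlay model outlines in both views to check positions.

```bash
cat > ov.py <<'E'
from h import *
from est import E
def draw(c,im,s,o):
    a=dict(im=im,s=s,o=o); g=(0,255,0);m=(255,0,255);b=(255,255,0)
    for k,d in (("dl",.112),("ds",.080)): circ(c,*E[k],.011,d,g,**a)
    circ(c,*E["sau"],.013,.112,b,**a)
    x,y,t,z0=E["jl"]; circ(c,x,y,z0,.072,m,**a); circ(c,x,y,z0+.085,.072,m,**a); circ(c,x,y,z0+.116,.058,b,**a)
    ln(c,x,y,z0+.12,t,-.03,.03,**a)
    x,y,t,z0=E["js"]; circ(c,x,y,z0,.045,m,**a); circ(c,x,y,z0+.076,.041,b,**a); ln(c,x,y,z0+.08,t,-.02,.02,**a)
    x,y,z0=E["pe"]; circ(c,x,y,z0,.050,m,**a); circ(c,x,y,z0+.145,.034,b,**a); circ(c,x,y,z0+.1,.028,g,**a)
    x,y,t=E["tray"]; box(c,x,y,.012,.24,.1,t,g,**a)
    x,y,t=E["board"]; box(c,x,y,.014,.24,.13,t,g,**a)
    x,y,t,z0=E["sq"]; X=np.array([np.cos(t),np.sin(t)]); 
    circ(c,*(np.array([x,y])+X*.062),z0+.021,.065,m,**a); box(c,*(np.array([x,y])-X*.034),z0+.04,.132,.022,t,m,**a)
def ln(c,x,y,z,t,l0,l1,im,s,o):
    P=[[x+l*np.cos(t),y+l*np.sin(t),z] for l in (l0,l1)]; p=np.int32((proj(c,P)-o)*s*8); cv2.line(im,tuple(map(int,p[0])),tuple(map(int,p[1])),(0,0,255),1,cv2.LINE_AA,3)
def view(name,c,x0,y0,x1,y1,s):
    im=cv2.resize(c["img"][y0:y1,x0:x1],None,fx=s,fy=s,interpolation=cv2.INTER_CUBIC); draw(c,im,s,(x0,y0)); return im
E
cat > est.py <<'E'
E=dict(dl=(.538,.339),ds=(.508,-.174),sau=(.5495,.0028),jl=(.515,-.173,0.0,.011),js=(.5365,.331,-.6,.005),pe=(.461,-.329,.004),
 tray=(.502,-.340,-.129),board=(.569,.1615,-.111),sq=(.56,.15,-.25,.014))
E
cat > run.py <<'E'
from ov import *
import sys; n=sys.argv[1]
c=cam("top");s=cam("scene")
from scipy.ndimage import zoom
# blobs
for nm,cc,sd,rad in (("dl top",c,(112,203),40),("dl sc",s,(352,161),26)):
    try:
        q=w(cc,blob(cc,sd,(8,60,120),(22,190,255),rad),.011); print(nm,(q.max(0)+q.min(0))/2,np.ptp(q,0))
    except Exception as e: print(nm,e)
q=w(c,blob(c,(203,180),(23,120,80),(33,255,255),70),.045); print("sq",q.max(0),q.min(0))
a=view(n,c,75,120,245,260,2.35); b=view(n,c,330,140,500,300,2.05)
d=view(n,s,270,120,400,230,3.07); e=view(n,s,100,190,250,360,1.9)
f=lambda i:cv2.resize(cv2.copyMakeBorder(i,0,max(0,300-i.shape[0]),0,max(0,400-i.shape[1]),cv2.BORDER_CONSTANT)[:300,:400],None,fx=1,fy=1)
cv2.imwrite(f"pics/{n}.png",np.vstack([np.hstack([f(view(n,c,75,125,245,252,2.35)),f(view(n,c,335,160,500,284,2.42))]),np.hstack([f(view(n,s,270,120,400,217,3.07)),f(view(n,s,105,205,300,351,2.05))])]))
E
python3 run.py ov1
```

```text
dl top [0.53874896 0.33949248] [0.10905027 0.11211539]
dl sc [0.53724944 0.34098657] [0.11057656 0.11493978]
sq [0.67789229 0.18746249] [0.48065713 0.10766309]
```

View pics/ov1.png

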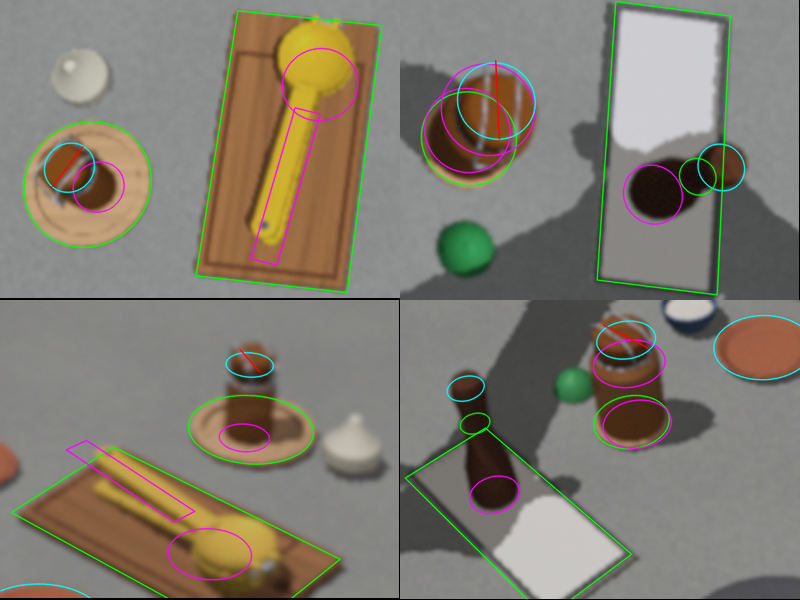

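Board, tray, large dish, saucer and pestle fit. The squeezer needs +21 mm in x. I'll zoom in on the two jars for clip yaw.

```bash
cat > est.py <<'E'
E=dict(dl=(.538,.340),ds=(.507,-.1745),sau=(.5495,.0028),jl=(.515,-.173,0.0,.011),js=(.5365,.331,-.6,.005),pe=(.461,-.329,.004),
 tray=(.502,-.340,-.129),board=(.569,.1615,-.111),sq=(.581,.153,-.28,.014))
E
cat > run2.py <<'E'
from ov import *
import sys; n=sys.argv[1]
c=cam("top");s=cam("scene")
f=lambda i:i[:300,:400]
cv2.imwrite(f"pics/{n}.png",np.vstack([np.hstack([f(view(n,c,80,172,147,222,6)),f(view(n,c,338,182,405,242,5.98))]),np.hstack([f(view(n,s,325,130,392,180,6)),f(view(n,s,185,203,257,277,5.6))[:300,:400]])]))
E
python3 run2.py ov2
```

```text
(no output)
```

View pics/ov2.png

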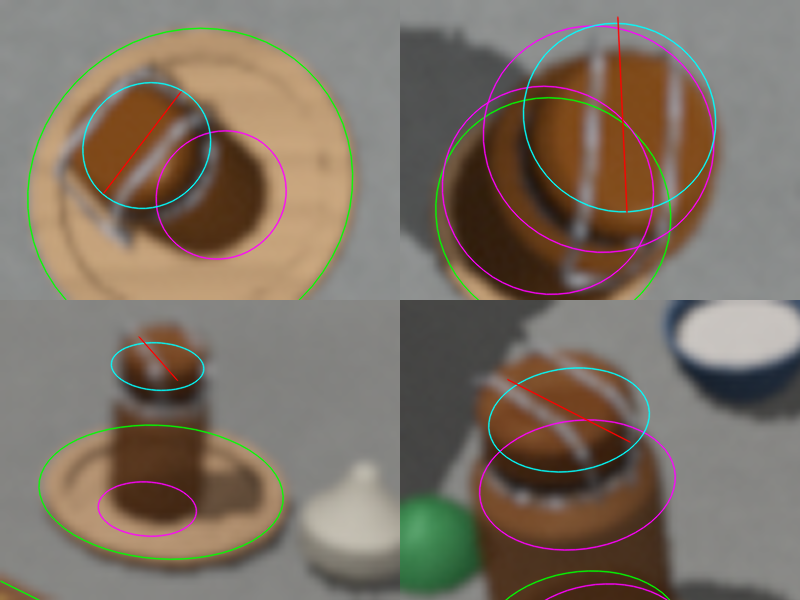

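```bash
sed -i 's/jl=(.515,-.173,0.0,.011),js=(.5365,.331,-.6,.005)/jl=(.504,-.174,-0.11,.011),js=(.536,.335,-.63,.005)/' est.py; sed -i 's/z0+.116,.058,b/z0+.120,.058,b/;s/z0+.076,.041,b/z0+.081,.041,b/' ov.py
python3 run2.py ov3
python3 - <<'E'
from h import *
from est import E
from scipy.spatial.transform import Rotation as R
s=r.read_state(); M=R.from_quat(s["eef_rot"]).as_matrix(); print("toolx yaw",np.arctan2(M[1,0],M[0,0]))
E
```

```text
toolx yaw 0.4498061950197111
```

View pics/ov3.png

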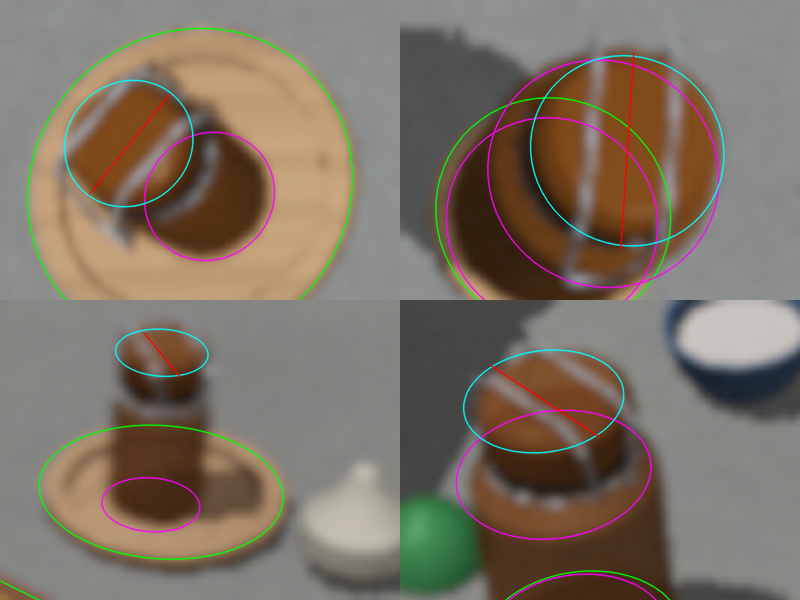

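Fits in both views to a few mm. Next a calculator for the moves, starting with the pestle.

```bash
sed -i 's/jl=(.504/jl=(.507/;s/js=(.536/js=(.538/' est.py
cat > go.py <<'E'
# usage: go.py x y z yaw -> shift/turn numbers for pendant (prints only)
import sys; from h import *; from scipy.spatial.transform import Rotation as R
x,y,z,t=map(float,sys.argv[1:5]); s=r.read_state(); M=R.from_quat(s["eef_rot"]).as_matrix()
d=lambda t:np.array([[np.cos(t),np.sin(t),0],[np.sin(t),-np.cos(t),0],[0,0,-1]]).T if 0 else np.array([[np.cos(t),np.sin(t),0],[np.sin(t),-np.cos(t),0],[0,0,-1]])
rv=min((R.from_matrix(M.T@d(t+k)).as_rotvec() for k in(0,np.pi)),key=np.linalg.norm)
print("t",round(s["time"],2),"pos",s["ee_pos"].round(4),"yaw",round(np.arctan2(M[1,0],M[0,0]),3),"w",round(s["width"],4),"q7",round(s["joint_positions"][6],2))
print("shift",(M.T@(np.array([x,y,z])-s["ee_pos"])/.3).round(4),"turn",(np.degrees(rv)/120).round(4),"|mm|",round(np.linalg.norm(np.array([x,y,z])-s["ee_pos"])*1e3))
E
python3 go.py .461 -.329 .24 0.45;python3 go.py .461 -.329 .24 0.0; python3 -m pendant --help | head -20
```

```text
t 0.5 pos [ 0.2718 -0.5628  0.2412] yaw 0.45 w 0.0866 q7 -0.09
shift [ 0.9069 -0.4276  0.0041] turn [ 0.     -0.     -0.0001] |mm| 301
t 0.5 pos [ 0.2718 -0.5628  0.2412] yaw 0.45 w 0.0866 q7 -0.09
shift [ 0.9069 -0.4276  0.0041] turn [ 0.     -0.      0.2148] |mm| 301invalid input: not JSON, or not a number
```

```bash
python3 -m pendant '[[-1,0.15,-0.07,0,0,0,0.03],[-1,0.3,-0.14,0,0,0,0.07],[-1,0.45,-0.21,0,0,0,0.11],[-1,0.6,-0.28,0,0,0,0.15],[-1,0.75,-0.35,0,0,0,0.19],[-1,0.9069,-0.4276,0.004,0,0,0.2148],[-1,0.9069,-0.4276,0.004,0,0,0.2148],[-1,0.9069,-0.4276,0.004,0,0,0.2148]]'; python3 go.py .461 -.329 .119 0
```

```text
time: 1.5
ee_pos: [0.4606, -0.3296, 0.2401]
eef_rot: [1.0, 0.0, -0.0, 0.0]
ft_force: [-0.7, 0.0, 0.2]
width: 0.0873
grip_force: 0.0
t 1.5 pos [ 0.4606 -0.3296  0.2401] yaw 0.0 w 0.0873 q7 -1.06
shift [ 0.0014 -0.002   0.4036] turn [0.0003 0.0001 0.0001] |mm| 121
```

```bash
python3 -m pendant '[[-1,0,-0.002,0.1,0,0,0],[-1,0,-0.002,0.2,0,0,0],[-1,0,-0.002,0.3,0,0,0],[-1,0,-0.002,0.37,0,0,0],[-1,0,-0.002,0.4036,0,0,0],[-1,0,-0.002,0.4036,0,0,0],[-1,0,-0.002,0.4036,0,0,0]]' 15; python3 -m pendant '[[0.2,0,0,0,0,0,0],[0.4,0,0,0,0,0,0],[0.6,0,0,0,0,0,0],[1,0,0,0,0,0,0],[1,0,0,0,0,0,0],[1,0,0,0,0,0,0],[1,0,0,0,0,0,0],[1,0,0,0,0,0,0]]' 20; python3 -m pendant '[[1,0,0,-0.05,0,0,0],[1,0,0,-0.15,0,0,0],[1,0,0,-0.25,0,0,0],[1,0,0,-0.35,0,0,0],[1,0,0,-0.35,0,0,0]]'
python3 go.py .5495 .0028 .22 0; python3 -c "
from h import *
c=cam('top');cv2.imwrite('pics/p1.png',c['img'])"
```

```text
time: 2.38
ee_pos: [0.4613, -0.3291, 0.12]
eef_rot: [1.0, -0.0, 0.001, 0.0]
ft_force: [0.1, -0.2, 0.9]
width: 0.0872
grip_force: 0.0
time: 3.38
ee_pos: [0.461, -0.3285, 0.119]
eef_rot: [1.0, -0.0, 0.0, 0.0]
ft_force: [-0.6, -1.0, -0.8]
width: 0.0323
grip_force: 20.0
time: 4.0
ee_pos: [0.4621, -0.329, 0.2272]
eef_rot: [1.0, -0.0, 0.002, 0.001]
ft_force: [-0.6, 0.3, -3.3]
width: 0.0322
grip_force: 20.0
t 4.0 pos [ 0.4621 -0.329   0.2272] yaw -0.0 w 0.0322 q7 -1.07
shift [ 0.2911 -1.1062  0.0221] turn [ 0.0014 -0.002  -0.    ] |mm| 343
```

View pics/p1.png

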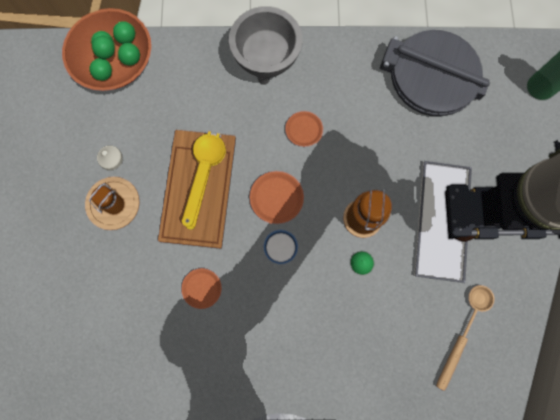

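The picture shows the gripper over the tray holding the pestle, with everything else undisturbed. I'll raise it above the large jar's height, then carry it over to the saucer.

```bash
python3 -m pendant '[[1,0,0,-0.15,0,0,0],[1,0.05,-0.1,-0.27,0,0,0],[1,0.1,-0.25,-0.27,0,0,0],[1,0.15,-0.4,-0.27,0,0,0],[1,0.2,-0.55,-0.27,0,0,0],[1,0.25,-0.7,-0.27,0,0,0],[1,0.28,-0.8,-0.27,0,0,0],[1,0.28,-0.8,-0.27,0,0,0]]'
python3 go.py .5497 .0028 .24 0
```

```text
time: 5.05
ee_pos: [0.5451, -0.0851, 0.3038]
eef_rot: [1.0, 0.003, -0.001, -0.001]
ft_force: [-0.5, -1.0, -2.1]
width: 0.0321
grip_force: 20.0
t 5.05 pos [ 0.5451 -0.0851  0.3038] yaw 0.005 w 0.0321 q7 -1.54
shift [ 0.0172 -0.2928  0.2129] turn [-0.0007  0.0008  0.0024] |mm| 109
```

```bash
python3 -m pendant '[[1,0.006,-0.1,0.05,0,0,0],[1,0.012,-0.2,0.12,0,0,0],[1,0.017,-0.293,0.213,0,0,0.0024],[1,0.017,-0.293,0.213,0,0,0.0024],[1,0.017,-0.293,0.213,0,0,0.0024],[1,0.017,-0.293,0.213,0,0,0.0024]]'
python3 go.py .5497 .0028 .120 0
```

```text
time: 5.8
ee_pos: [0.5504, -0.002, 0.2417]
eef_rot: [1.0, -0.004, 0.0, 0.0]
ft_force: [-0.6, -0.3, -2.0]
width: 0.032
grip_force: 20.0
t 5.8 pos [ 0.5504 -0.002   0.2417] yaw -0.007 w 0.032 q7 -1.73
shift [-0.0029 -0.0163  0.4055] turn [ 0.0003 -0.0004 -0.0034] |mm| 122
```

```bash
python3 -m pendant '[[1,-0.003,-0.016,0.1,0,0,0],[1,-0.003,-0.016,0.2,0,0,-0.003],[1,-0.003,-0.016,0.28,0,0,-0.003],[1,-0.003,-0.016,0.34,0,0,-0.003],[1,-0.003,-0.016,0.375,0,0,-0.003],[1,-0.003,-0.016,0.39,0,0,-0.003],[1,-0.003,-0.016,0.395,0,0,-0.003],[1,-0.003,-0.016,0.395,0,0,-0.003]]'
python3 go.py .5497 .0028 .120 0
```

```text
time: 6.8
ee_pos: [0.5496, 0.0043, 0.1231]
eef_rot: [1.0, 0.001, 0.0, 0.0]
ft_force: [-1.1, 0.6, -1.8]
width: 0.0321
grip_force: 20.0
t 6.8 pos [0.5496 0.0043 0.1231] yaw 0.001 w 0.0321 q7 -1.77
shift [0.0003 0.0049 0.0103] turn [ 0.0001 -0.0004  0.0006] |mm| 3
```

```bash
python3 -m pendant '[[1,0,0.004,0.005,0,0,0],[1,0,0.004,0.01,0,0,0],[1,0,0.004,0.011,0,0,0],[1,0,0.004,0.012,0,0,0],[1,0,0.004,0.012,0,0,0]]'
python3 -m pendant '[[0,0,0,0,0,0,0],[-0.5,0,0,0,0,0,0],[-1,0,0,0,0,0,0],[-1,0,0,0,0,0,0],[-1,0,0,0,0,0,0]]'
python3 -m pendant '[[-1,0,0,-0.1,0,0,0],[-1,0,0,-0.2,0,0,0],[-1,0,0,-0.35,0,0,0],[-1,0,0,-0.45,0,0,0],[-1,0,0,-0.45,0,0,0]]'
python3 - <<'E'
from h import *; from est import E
x,y,t,z=E["sq"]; print(x+.014*np.cos(t),y+.014*np.sin(t))
E
python3 go.py .5945 .149 .16 -0.28
```

```text
time: 7.42
ee_pos: [0.55, 0.003, 0.1199]
eef_rot: [1.0, 0.001, 0.001, 0.0]
ft_force: [-1.8, -0.7, 6.3]
width: 0.0322
grip_force: 20.0
time: 8.05
ee_pos: [0.5492, 0.0031, 0.1189]
eef_rot: [1.0, 0.001, -0.0, 0.0]
ft_force: [0.0, 0.4, 0.7]
width: 0.0742
grip_force: 0.0
time: 8.68
ee_pos: [0.5504, 0.0033, 0.2565]
eef_rot: [1.0, 0.001, 0.002, 0.0]
ft_force: [0.6, -0.0, -0.2]
width: 0.0872
grip_force: 0.0
0.5944547761363508 0.14913102092010241
t 8.68 pos [0.5504 0.0033 0.2565] yaw 0.001 w 0.0872 q7 -1.72
shift [ 0.1462 -0.4857  0.3222] turn [-0.0002 -0.0021  0.1343] |mm| 180
```

```bash
python3 -m pendant '[[-1,0.04,-0.12,0,0,0,0.03],[-1,0.08,-0.25,0,0,0,0.07],[-1,0.12,-0.38,0.05,0,0,0.1],[-1,0.1462,-0.4857,0.15,0,0,0.134],[-1,0.1462,-0.4857,0.28,0,-0.002,0.134],[-1,0.1462,-0.4857,0.322,0,-0.002,0.134],[-1,0.1462,-0.4857,0.322,0,-0.002,0.134]]'
python3 go.py .5945 .149 .10 -0.28
python3 - <<'E'
import ov; from ov import *
c=cam("top"); s=cam("scene")
cv2.imwrite("pics/p2.png",np.hstack([view("",c,150,110,310,260,2.5),view("",s,225,130,395,280,2.35)[:375,:400][:352] if 0 else cv2.resize(view("",s,225,130,385,280,2.5),(400,375))]))
E
```

```text
time: 9.55
ee_pos: [0.5926, 0.1481, 0.1568]
eef_rot: [0.99, -0.14, -0.003, 0.0]
ft_force: [-0.1, -0.2, -0.1]
width: 0.087
grip_force: 0.0
t 9.55 pos [0.5926 0.1481 0.1568] yaw -0.28 w 0.087 q7 -2.31
shift [ 0.0063 -0.0049  0.1892] turn [ 0.0007  0.0026 -0.0001] |mm| 57
```

View pics/p2.png

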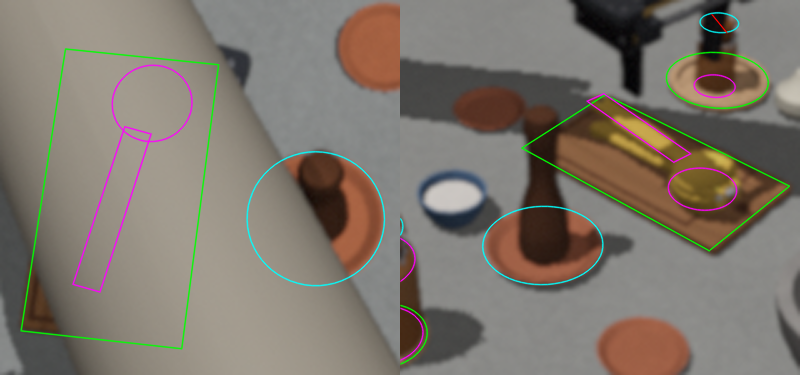

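Pestle stands upright in the saucer; the squeezer outline is about right. I'll check its axis numerically from the first picture.

Run:
```python
from h import *
c=cam("top"); c["img"]=cv2.imread("pics/top0.png")
m=cv2.inRange(cv2.cvtColor(c["img"],cv2.COLOR_BGR2HSV),(22,110,70),(34,255,255)); ys,xs=np.nonzero(m)
P=[];
for y in range(175,226,5):
    q=xs[ys==y]; P.append((q.mean(),y)); 
W=w(c,P,.046); print(W.round(3)[::3]); f=np.polyfit(W[:,0],W[:,1],1); print("yaw",np.arctan(f[0]),"y at .5945",np.polyval(f,.5945))
b=w(c,np.c_[xs,ys],.046); print("end x",b[:,0].min(), "cup row",[ (y,np.ptp(xs[ys==y])) for y in range(134,168,4)])
e=w(c,[(xs[ys==150].mean(),150)],.035);print("cup c",e)
```

```text
[[0.587 0.152]
 [0.557 0.159]
 [0.526 0.167]
 [0.496 0.173]]
yaw -0.22028827137330215 y at .5945 0.1507075859400843
end x 0.4804961624893027 cup row [(134, np.int64(15)), (138, np.int64(21)), (142, np.int64(27)), (146, np.int64(31)), (150, np.int64(32)), (154, np.int64(30)), (158, np.int64(26)), (162, np.int64(20)), (166, np.int64(12))]
cup c [[0.64289501 0.13932737]]
```

```bash
python3 go.py .596 .150 .044 -0.22
```

```text
t 9.7 pos [0.5938 0.1486 0.159 ] yaw -0.28 w 0.087 q7 -2.31
shift [ 0.0067 -0.0063  0.3833] turn [-0.0002  0.0009 -0.0287] |mm| 115
```

```bash
python3 -m pendant '[[-1,0.0067,-0.006,0.1,0,0,-0.0287],[-1,0.0067,-0.006,0.2,0,0,-0.0287],[-1,0.0067,-0.006,0.3,0,0,-0.0287],[-1,0.0067,-0.006,0.36,0,0,-0.0287],[-1,0.0067,-0.006,0.3833,0,0,-0.0287],[-1,0.0067,-0.006,0.3833,0,0,-0.0287]]' 20
python3 -m pendant '[[0.2,0,0,0,0,0,0],[0.5,0,0,0,0,0,0],[0.8,0,0,0,0,0,0],[1,0,0,0,0,0,0],[1,0,0,0,0,0,0],[1,0,0,0,0,0,0],[1,0,0,0,0,0,0],[1,0,0,0,0,0,0]]' 40
python3 go.py .596 .150 .30 -0.22
```

```text
time: 10.45
ee_pos: [0.5953, 0.1502, 0.043]
eef_rot: [0.994, -0.109, -0.002, -0.0]
ft_force: [-0.5, 0.1, 0.1]
width: 0.0872
grip_force: 0.0
time: 11.45
ee_pos: [0.5949, 0.1501, 0.0424]
eef_rot: [0.994, -0.109, -0.002, -0.0]
ft_force: [-0.1, -0.0, -0.3]
width: 0.0213
grip_force: 39.7
t 11.45 pos [0.5949 0.1501 0.0424] yaw -0.219 w 0.0213 q7 -2.3
shift [ 1.000e-04 -1.000e-04 -8.588e-01] turn [0.0001 0.0019 0.0004] |mm| 258
```

```bash
python3 -m pendant '[[1,0,0,-0.05,0,0,0],[1,0,0,-0.18,0,0,0],[1,0,0,-0.33,0,0,0],[1,0,0,-0.48,0,0,0],[1,0,0,-0.63,0,0,0],[1,0,0,-0.76,0,0,0],[1,0,0,-0.76,0,0,0]]'
python3 - <<'E'
from h import *; from est import E
x,y,t=E["tray"]; print("grip target",x+.0127*np.cos(t),y+.0127*np.sin(t),t)
E
python3 go.py .5146 -.3416 .27 -0.129
```

```text
time: 12.32
ee_pos: [0.5968, 0.1506, 0.2747]
eef_rot: [0.994, -0.109, 0.001, -0.001]
ft_force: [-0.1, -0.2, -3.1]
width: 0.0214
grip_force: 39.7
grip target 0.5145944761070972 -0.341633759954142 -0.129
t 12.32 pos [0.5968 0.1506 0.2747] yaw -0.219 w 0.0214 q7 -2.22
shift [0.0892 1.6611 0.0119] turn [-0.0011 -0.0007 -0.0431] |mm| 499
```

```bash
python3 -m pendant '[[1,0.01,0.1,0,0,0,0],[1,0.02,0.22,0,0,0,0],[1,0.03,0.36,0,0,0,-0.01],[1,0.035,0.5,0,0,0,-0.02],[1,0.04,0.65,0,0,0,-0.02],[1,0.045,0.8,0,0,0,-0.02],[1,0.05,0.95,0,0,0,-0.02],[1,0.05,0.95,0,0,0,-0.02]]'
python3 go.py .5146 -.3416 .27 -0.129
```

```text
time: 13.32
ee_pos: [0.5468, -0.1361, 0.2694]
eef_rot: [0.996, -0.092, -0.003, 0.001]
ft_force: [0.1, 0.7, -3.6]
width: 0.0214
grip_force: 39.7
t 13.32 pos [ 0.5468 -0.1361  0.2694] yaw -0.184 w 0.0214 q7 -1.65
shift [ 0.0201  0.6931 -0.0008] turn [ 0.0008  0.0029 -0.0264] |mm| 208
```

```bash
python3 -m pendant '[[1,0.006,0.15,0,0,0,-0.01],[1,0.012,0.3,0,0,0,-0.015],[1,0.018,0.45,0,0,0,-0.02],[1,0.02,0.58,0,0,0,-0.026],[1,0.02,0.693,0,0,0,-0.026],[1,0.02,0.693,0,0,0,-0.026],[1,0.02,0.693,0,0,0,-0.026]]'
python3 go.py .5146 -.3416 .06 -0.129
```

```text
time: 14.2
ee_pos: [0.518, -0.3357, 0.2698]
eef_rot: [0.998, -0.061, -0.002, -0.001]
ft_force: [-0.2, -0.3, -2.6]
width: 0.0214
grip_force: 39.7
t 14.2 pos [ 0.518  -0.3357  0.2698] yaw -0.122 w 0.0214 q7 -1.25
shift [-0.0055  0.0219  0.6995] turn [-0.0006  0.0023  0.0035] |mm| 210
```

```bash
python3 -m pendant '[[1,-0.005,0.022,0.12,0,0,0],[1,-0.005,0.022,0.26,0,0,0.003],[1,-0.005,0.022,0.4,0,0,0.003],[1,-0.005,0.022,0.53,0,0,0.003],[1,-0.005,0.022,0.63,0,0,0.003],[1,-0.005,0.022,0.68,0,0,0.003],[1,-0.005,0.022,0.6995,0,0,0.003],[1,-0.005,0.022,0.6995,0,0,0.003]]'
python3 go.py .5146 -.3416 .034 -0.129
```

```text
time: 15.2
ee_pos: [0.5151, -0.3433, 0.0613]
eef_rot: [0.998, -0.064, -0.002, 0.0]
ft_force: [0.5, 0.0, -2.3]
width: 0.0215
grip_force: 39.7
t 15.2 pos [ 0.5151 -0.3433  0.0613] yaw -0.129 w 0.0215 q7 -1.27
shift [-0.002  -0.0055  0.0911] turn [0.0001 0.0015 0.0001] |mm| 27
```

```bash
python3 -m pendant '[[1,-0.001,-0.004,0.03,0,0,0],[1,-0.001,-0.004,0.06,0,0,0],[1,-0.001,-0.004,0.08,0,0,0],[1,-0.001,-0.004,0.09,0,0,0],[1,-0.001,-0.004,0.094,0,0,0],[1,-0.001,-0.004,0.097,0,0,0],[1,-0.001,-0.004,0.097,0,0,0]]'
python3 -m pendant '[[0.4,0,0,0,0,0,0],[-0.3,0,0,0,0,0,0],[-1,0,0,0,0,0,0],[-1,0,0,0,0,0,0],[-1,0,0,0,0,0,0],[-1,0,0,0,0,0,0]]'
python3 -m pendant '[[-1,0,0,-0.1,0,0,0],[-1,0,0,-0.25,0,0,0],[-1,0,0,-0.4,0,0,0],[-1,0,0,-0.55,0,0,0],[-1,0,0,-0.7,0,0,0],[-1,0,0,-0.8,0,0,0],[-1,0,0,-0.8,0,0,0]]'
python3 go.py .507 -.174 .25 -0.11
```

```text
time: 16.08
ee_pos: [0.5143, -0.3423, 0.0323]
eef_rot: [0.998, -0.065, -0.002, 0.0]
ft_force: [-4.1, 1.8, 5.1]
width: 0.0209
grip_force: 39.6
time: 16.82
ee_pos: [0.5142, -0.3422, 0.0315]
eef_rot: [0.998, -0.065, -0.002, -0.0]
ft_force: [-1.0, 0.0, -0.4]
width: 0.0682
grip_force: 0.0
time: 17.7
ee_pos: [0.5162, -0.3428, 0.2744]
eef_rot: [0.998, -0.065, 0.0, 0.001]
ft_force: [1.0, -0.1, -1.9]
width: 0.087
grip_force: 0.0
t 17.7 pos [ 0.5162 -0.3428  0.2744] yaw -0.129 w 0.087 q7 -1.24
shift [-0.1029 -0.5541  0.08  ] turn [ 0.001  -0.0001 -0.0092] |mm| 171
```

Squeezer laid in the tray. Next, the large jar goes to the board.

```bash
python3 -m pendant '[[-1,-0.03,-0.14,0.02,0,0,0],[-1,-0.06,-0.29,0.05,0,0,-0.009],[-1,-0.08,-0.43,0.08,0,0,-0.009],[-1,-0.1029,-0.554,0.08,0,0,-0.009],[-1,-0.1029,-0.554,0.08,0,0,-0.009],[-1,-0.1029,-0.554,0.08,0,0,-0.009]]'
python3 go.py .507 -.174 .119 -0.11
python3 - <<'E'
import ov; from ov import *
E["sq"]=(.502,-.340,-.129,.004); E["pe"]=(.5497,.0028,.005)
c=cam("top"); s=cam("scene")
cv2.imwrite("pics/p3.png",np.hstack([view("",c,320,150,480,300,2.5),view("",s,105,190,265,340,2.5)]))
E
```

```text
time: 18.45
ee_pos: [0.5056, -0.1743, 0.247]
eef_rot: [0.998, -0.056, -0.002, -0.0]
ft_force: [-0.3, -1.0, 0.6]
width: 0.0871
grip_force: 0.0
t 18.45 pos [ 0.5056 -0.1743  0.247 ] yaw -0.111 w 0.0871 q7 -1.48
shift [ 0.0068 -0.0016  0.4266] turn [ 0.0001  0.0024 -0.0005] |mm| 128
```

View pics/p3.png

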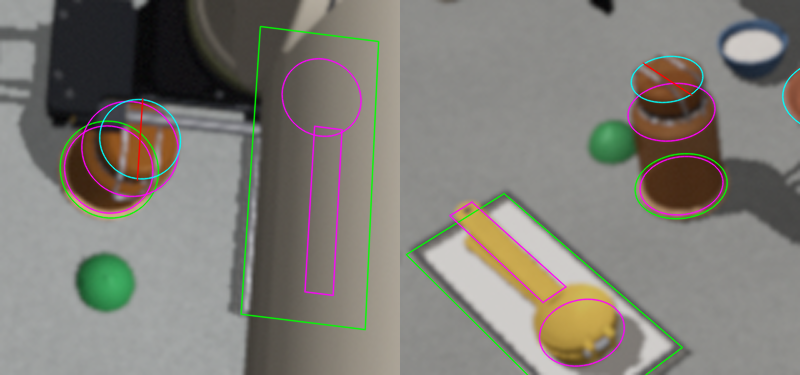

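Squeezer lies in the tray as modelled (scene, around (545,290)), and the large jar model matches. Gripping the jar.

```bash
python3 -m pendant '[[-1,0.004,-0.0016,0.1,0,0,0],[-1,0.006,-0.0016,0.2,0,0,0],[-1,0.006,-0.0016,0.3,0,0,0],[-1,0.006,-0.0016,0.36,0,0,0],[-1,0.006,-0.0016,0.4,0,0,0],[-1,0.006,-0.0016,0.4266,0,0,0],[-1,0.006,-0.0016,0.4266,0,0,0]]' 15
python3 -m pendant '[[-0.6,0,0,0,0,0,0],[-0.3,0,0,0,0,0,0],[0,0,0,0,0,0,0],[0.3,0,0,0,0,0,0],[1,0,0,0,0,0,0],[1,0,0,0,0,0,0],[1,0,0,0,0,0,0],[1,0,0,0,0,0,0]]' 35
python3 -m pendant '[[1,0,0,-0.02,0,0,0],[1,0,0,-0.08,0,0,0],[1,0,0,-0.18,0,0,0],[1,0,0,-0.3,0,0,0],[1,0,0,-0.42,0,0,0],[1,0,0,-0.54,0,0,0],[1,0,0,-0.6,0,0,0],[1,0,0,-0.6,0,0,0]]'
python3 go.py .57 .16 .30 -0.11
```

```text
time: 19.42
ee_pos: [0.5073, -0.1733, 0.1196]
eef_rot: [0.998, -0.055, -0.002, -0.0]
ft_force: [0.2, 0.2, -0.6]
width: 0.087
grip_force: 0.0
time: 20.42
ee_pos: [0.5074, -0.1731, 0.1198]
eef_rot: [0.998, -0.055, -0.002, -0.0]
ft_force: [-0.1, 2.2, 3.1]
width: 0.057
grip_force: 35.0
time: 21.42
ee_pos: [0.5083, -0.1733, 0.3005]
eef_rot: [0.998, -0.055, -0.001, 0.0]
ft_force: [0.3, -0.2, -6.1]
width: 0.0572
grip_force: 35.0
t 21.43 pos [ 0.5083 -0.1733  0.3005] yaw -0.11 w 0.0572 q7 -1.47
shift [ 0.0818 -1.127   0.0012] turn [ 0.0002  0.0011 -0.0002] |mm| 339
```

```bash
python3 -m pendant '[[1,0.01,-0.08,-0.06,0,0,0],[1,0.02,-0.2,-0.08,0,0,0],[1,0.03,-0.33,-0.08,0,0,0],[1,0.04,-0.46,-0.08,0,0,0],[1,0.05,-0.59,-0.08,0,0,0],[1,0.06,-0.71,-0.08,0,0,0],[1,0.07,-0.8,-0.08,0,0,0],[1,0.07,-0.8,-0.08,0,0,0]]'
python3 go.py .57 .16 .30 -0.11
```

```text
time: 22.42
ee_pos: [0.5547, 0.0656, 0.3215]
eef_rot: [0.999, -0.053, -0.004, -0.001]
ft_force: [-0.1, 0.2, -4.8]
width: 0.0572
grip_force: 35.0
t 22.43 pos [0.5547 0.0656 0.3215] yaw -0.106 w 0.0572 q7 -1.95
shift [ 0.0178 -0.3182  0.0719] turn [-0.0004  0.0035  0.0019] |mm| 98
```

```bash
python3 -m pendant '[[1,0.006,-0.1,0,0,0,0],[1,0.012,-0.2,0.04,0,0,0],[1,0.018,-0.29,0.12,0,0,0],[1,0.018,-0.318,0.24,0,0,0.002],[1,0.018,-0.318,0.37,0,0,0.002],[1,0.018,-0.318,0.49,0,0,0.002],[1,0.018,-0.318,0.56,0,0,0.002],[1,0.018,-0.318,0.56,0,0,0.002]]'
python3 go.py .57 .16 .125 -0.11
```

```text
time: 23.42
ee_pos: [0.5691, 0.1557, 0.1527]
eef_rot: [0.998, -0.058, -0.005, 0.001]
ft_force: [1.2, -0.1, -3.6]
width: 0.0572
grip_force: 35.0
t 23.43 pos [0.5691 0.1557 0.1527] yaw -0.115 w 0.0572 q7 -2.18
shift [ 0.0023 -0.0148  0.0924] turn [ 0.001   0.0043 -0.0026] |mm| 28
```

```bash
python3 -m pendant '[[1,0,0,0.03,0,0.004,0],[1,0,0,0.06,0,0.004,0],[1,0,0,0.08,0,0.004,0],[1,0,0,0.09,0,0.004,0],[1,0,0,0.095,0,0.004,0],[1,0,0,0.099,0,0.004,0],[1,0,0,0.101,0,0.004,0],[1,0,0,0.101,0,0.004,0]]'
```

```text
time: 24.42
ee_pos: [0.5705, 0.1573, 0.1253]
eef_rot: [0.998, -0.057, 0.002, 0.0]
ft_force: [0.5, 0.4, -5.8]
width: 0.0568
grip_force: 35.0
```

```bash
python3 go.py .57 .16 .1228 -0.11
```

```text
t 24.43 pos [0.5705 0.1573 0.1253] yaw -0.115 w 0.0568 q7 -2.2
shift [-0.0028 -0.0088  0.0083] turn [-0.     -0.0021 -0.0022] |mm| 4
```

```bash
python3 -m pendant '[[1,0,0,0.003,0,-0.001,0],[1,0,0,0.006,0,-0.001,0],[1,0,0,0.009,0,-0.001,0],[1,0,0,0.011,0,-0.001,0],[1,0,0,0.011,0,-0.001,0]]'
python3 go.py .57 .16 .1228 -0.11
```

```text
time: 25.05
ee_pos: [0.5712, 0.1574, 0.123]
eef_rot: [0.998, -0.057, 0.002, -0.0]
ft_force: [-0.8, -0.9, 4.9]
width: 0.0575
grip_force: 35.0
t 25.05 pos [0.5712 0.1574 0.123 ] yaw -0.115 w 0.0575 q7 -2.2
shift [-0.0049 -0.0082  0.0007] turn [-0.0002 -0.0019 -0.0023] |mm| 3
```

```bash
python3 -m pendant '[[0.4,0,0,0,0,0,0],[0,0,0,0,0,0,0],[-0.5,0,0,0,0,0,0],[-1,0,0,0,0,0,0],[-1,0,0,0,0,0,0],[-1,0,0,0,0,0,0]]'
python3 -m pendant '[[-1,0,0,-0.08,0,0,0],[-1,0,0,-0.2,0,0,0],[-1,0,0,-0.35,0,0,0],[-1,0,0,-0.5,0,0,-0.06],[-1,0,0,-0.5,0,0,-0.15],[-1,0,0,-0.5,0,0,-0.23],[-1,0,0,-0.5,0,0,-0.31],[-1,0,0,-0.5,0,0,-0.39]]'
python3 -m pendant '[[-1,0,0,0,0,0,-0.08],[-1,0,0,0,0,0,-0.16],[-1,0,0,0,0,0,-0.24],[-1,0,0,0,0,0,-0.32],[-1,0,0,0,0,0,-0.4],[-1,0,0,0,0,0,-0.48],[-1,0,0,0,0,0,-0.56],[-1,0,0,0,0,0,-0.6]]'
python3 go.py .538 .335 .24 2.51
```

```text
time: 25.8
ee_pos: [0.5704, 0.1572, 0.1218]
eef_rot: [0.998, -0.057, 0.001, 0.0]
ft_force: [0.6, 0.3, 0.4]
width: 0.0843
grip_force: 0.0
time: 26.8
ee_pos: [0.5701, 0.1573, 0.2719]
eef_rot: [0.938, 0.347, 0.001, 0.0]
ft_force: [-0.4, -0.3, 0.6]
width: 0.0872
grip_force: 0.0
time: 27.8
ee_pos: [0.5702, 0.1573, 0.2718]
eef_rot: [0.556, 0.831, 0.0, 0.001]
ft_force: [-0.5, -0.1, 0.3]
width: 0.0871
grip_force: 0.0
t 27.8 pos [0.5702 0.1573 0.2718] yaw 1.963 w 0.0871 q7 -0.15
shift [0.5886 0.1271 0.1059] turn [ 0.0007  0.0006 -0.2613] |mm| 183
```

```bash
python3 -m pendant '[[-1,0.13,0.03,0,0,0,-0.06],[-1,0.28,0.06,0,0,0,-0.13],[-1,0.42,0.09,0,0,0,-0.2],[-1,0.53,0.12,0.05,0,0,-0.261],[-1,0.5886,0.1271,0.1059,0,0,-0.261],[-1,0.5886,0.1271,0.1059,0,0,-0.261],[-1,0.5886,0.1271,0.1059,0,0,-0.261]]'
python3 go.py .538 .335 .075 2.51
python3 - <<'E'
import ov; from ov import *
E["sq"]=(.502,-.340,-.129,.004); E["pe"]=(.5497,.0028,.005); E["jl"]=(.5712,.1575,-.11,.014)
c=cam("top"); s=cam("scene")
cv2.imwrite("pics/p4.png",np.hstack([view("",s,265,90,395,200,3),view("",c,70,110,200,220,3)]))
cv2.imwrite("pics/full4.png",c["img"])
E
```

```text
time: 28.68
ee_pos: [0.5397, 0.3336, 0.2403]
eef_rot: [0.314, 0.949, -0.0, 0.001]
ft_force: [0.2, -0.2, -0.8]
width: 0.0869
grip_force: 0.0
t 28.68 pos [0.5397 0.3336 0.2403] yaw 2.502 w 0.0869 q7 0.02
shift [ 8.600e-03 -1.000e-04  5.511e-01] turn [ 0.0004  0.0013 -0.0038] |mm| 165
```

View pics/p4.png

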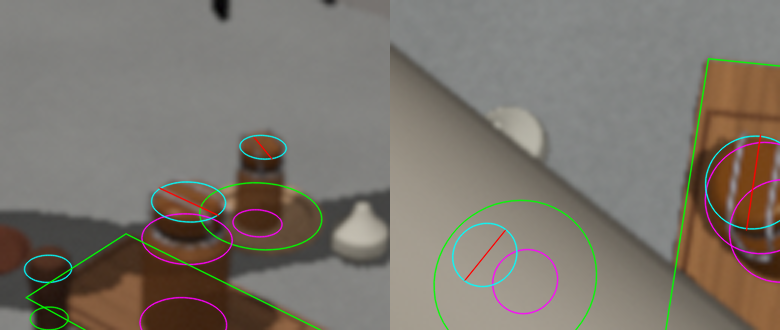

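The large jar stands on the board and the small jar's outline fits. Gripping it.

```bash
python3 -m pendant '[[-1,0.006,0,0.12,0,0,-0.003],[-1,0.006,0,0.25,0,0,-0.003],[-1,0.007,0,0.37,0,0,-0.003],[-1,0.007,0,0.46,0,0,-0.003],[-1,0.007,0,0.52,0,0,-0.003],[-1,0.007,0,0.551,0,0,-0.003],[-1,0.007,0,0.551,0,0,-0.003]]' 12
python3 -m pendant '[[-0.6,0,0,0,0,0,0],[-0.3,0,0,0,0,0,0],[0,0,0,0,0,0,0],[0.3,0,0,0,0,0,0],[0.6,0,0,0,0,0,0],[1,0,0,0,0,0,0],[1,0,0,0,0,0,0],[1,0,0,0,0,0,0]]' 25
python3 -m pendant '[[1,0,0,-0.03,0,0,0],[1,0,0,-0.1,0,0,0],[1,0,0,-0.22,0,0,0],[1,0,0,-0.35,0,0,0],[1,0,0,-0.48,0,0,0],[1,0,0,-0.61,0,0,0],[1,0,0,-0.7,0,0,0],[1,0,0,-0.7,0,0,0]]'
python3 go.py .507 -.1745 .29 1.57
```

```text
time: 29.65
ee_pos: [0.5376, 0.3363, 0.075]
eef_rot: [0.31, 0.951, 0.0, 0.001]
ft_force: [-0.4, 0.3, 0.7]
width: 0.0873
grip_force: 0.0
time: 30.65
ee_pos: [0.5376, 0.3367, 0.0752]
eef_rot: [0.31, 0.951, 0.001, 0.001]
ft_force: [1.2, 1.7, 3.7]
width: 0.0398
grip_force: 27.5
time: 31.65
ee_pos: [0.5371, 0.3372, 0.2879]
eef_rot: [0.31, 0.951, 0.002, 0.002]
ft_force: [0.0, 0.1, -1.7]
width: 0.0401
grip_force: 26.8
t 31.65 pos [0.5371 0.3372 0.2879] yaw 2.512 w 0.0401 q7 0.04
shift [-0.9233 -1.4377 -0.0109] turn [2.900e-03 4.000e-04 4.498e-01] |mm| 513
```

```bash
python3 -m pendant '[[1,-0.05,-0.07,0,0,0,0],[1,-0.12,-0.18,0,0,0,0],[1,-0.19,-0.29,0,0,0,0],[1,-0.26,-0.4,0,0,0,0],[1,-0.33,-0.51,0,0,0,0],[1,-0.4,-0.62,0,0,0,0],[1,-0.46,-0.72,0,0,0,0],[1,-0.46,-0.72,0,0,0,0]]'
python3 - <<'E'
from h import *
c=cam("top"); s=cam("scene"); 
for nm,cc,sd,rad in (("ds top",c,(363,218),34),("ds sc",s,(217,260),28)):
    q=w(cc,blob(cc,sd,(8,60,110),(22,190,255),rad),.011); print(nm,(q.max(0)+q.min(0))/2,np.ptp(q,0))
E
python3 go.py .507 -.1745 .24 2.51
```

```text
time: 32.65
ee_pos: [0.5209, 0.077, 0.2838]
eef_rot: [0.312, 0.95, -0.001, 0.001]
ft_force: [0.2, -0.1, -2.5]
width: 0.0401
grip_force: 26.8
ds top [ 0.50627752 -0.17231348] [0.07840087 0.07966079]
ds sc [ 0.50631054 -0.17238327] [0.08179705 0.08049318]
t 32.75 pos [0.5208 0.0807 0.2843] yaw 2.511 w 0.04 q7 0.56
shift [-0.464  -0.7142  0.1478] turn [0.0003 0.0006 0.0006] |mm| 259
```

```bash
python3 -m pendant '[[1,-0.05,-0.07,0,0,0,0],[1,-0.12,-0.18,0,0,0,0],[1,-0.19,-0.29,0,0,0,0],[1,-0.26,-0.4,0,0,0,0],[1,-0.33,-0.51,0,0,0,0],[1,-0.4,-0.62,0,0,0,0],[1,-0.462,-0.71,0,0,0,0],[1,-0.462,-0.71,0,0,0,0]]'
python3 go.py .5063 -.1724 .11 2.51
```

```text
time: 33.75
ee_pos: [0.5076, -0.1747, 0.284]
eef_rot: [0.311, 0.95, 0.0, 0.0]
ft_force: [0.4, 0.1, -3.0]
width: 0.0402
grip_force: 26.8
t 33.75 pos [ 0.5076 -0.1747  0.284 ] yaw 2.509 w 0.0402 q7 1.07
shift [0.0083 0.0029 0.58  ] turn [ 0.0005  0.0003 -0.0003] |mm| 174
```

```bash
python3 -m pendant '[[1,0.008,0.003,0.1,0,0,0],[1,0.008,0.003,0.2,0,0,0],[1,0.008,0.003,0.31,0,0,0],[1,0.008,0.003,0.42,0,0,0],[1,0.008,0.003,0.51,0,0,0],[1,0.008,0.003,0.56,0,0,0],[1,0.008,0.003,0.58,0,0,0],[1,0.008,0.003,0.58,0,0,0]]'
python3 - <<'E'
import ov; from ov import *
E["ds"]=(.5063,-.1724); st=r.read_state()["ee_pos"]; E["js"]=(st[0],st[1],-.63,st[2]-.0702)
s=cam("scene"); c=cam("top")
cv2.imwrite("pics/p5.png",np.hstack([view("",s,165,200,265,300,4),view("",c,310,160,410,260,4)]))
E
python3 go.py .5063 -.1724 .0752 2.51
```

```text
time: 34.75
ee_pos: [0.5071, -0.1707, 0.1112]
eef_rot: [0.309, 0.951, 0.0, 0.001]
ft_force: [0.5, -0.5, -2.1]
width: 0.0403
grip_force: 26.8
t 34.85 pos [ 0.5074 -0.1711  0.1117] yaw 2.512 w 0.0402 q7 0.96
shift [ 0.0006 -0.0059  0.1217] turn [0.0007 0.0015 0.0009] |mm| 37
```

View pics/p5.png

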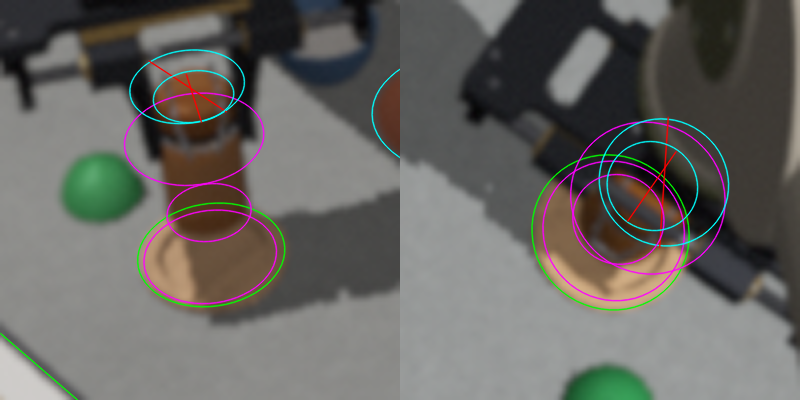

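The small jar hangs upright over the small dish, aligned with the model to within 1–2 mm. Lowering it.

```bash
python3 -m pendant '[[1,0,-0.005,0.03,0,0,0],[1,0,-0.005,0.06,0,0,0],[1,0,-0.005,0.085,0,0,0],[1,0,-0.005,0.1,0,0,0],[1,0,-0.005,0.108,0,0,0],[1,0,-0.005,0.113,0,0,0],[1,0,-0.005,0.113,0,0,0],[1,0,-0.005,0.113,0,0,0]]'
python3 go.py .5063 -.1724 .0752 2.51
```

```text
time: 35.85
ee_pos: [0.5061, -0.1723, 0.0771]
eef_rot: [0.31, 0.951, 0.0, 0.001]
ft_force: [-0.1, 0.9, -3.0]
width: 0.0401
grip_force: 26.8
t 35.85 pos [ 0.5061 -0.1723  0.0771] yaw 2.512 w 0.0401 q7 0.93
shift [-0.0008  0.0003  0.0063] turn [0.0006 0.001  0.0008] |mm| 2
```

```bash
python3 -m pendant '[[1,0,0,0.003,0,0,0],[1,0,0,0.006,0,0,0],[1,0,0,0.009,0,0,0],[1,0,0,0.009,0,0,0]]'
python3 -m pendant '[[0.4,0,0,0,0,0,0],[0,0,0,0,0,0,0],[-0.5,0,0,0,0,0,0],[-1,0,0,0,0,0,0],[-1,0,0,0,0,0,0],[-1,0,0,0,0,0,0]]'
python3 -m pendant '[[-1,0,0,-0.08,0,0,0],[-1,0,0,-0.2,0,0,0],[-1,0,0,-0.35,0,0,0],[-1,0,0,-0.5,0,0,0.05],[-1,0,0,-0.66,0,0,0.13],[-1,0,0,-0.66,0,0,0.21],[-1,0,0,-0.66,0,0,0.29],[-1,0,0,-0.66,0,0,0.37]]'
python3 -m pendant '[[-1,0,0,0,0,0,0.08],[-1,0,0,0,0,0,0.16],[-1,0,0,0,0,0,0.24],[-1,0,0,0,0,0,0.32],[-1,0,0,0,0,0,0.4],[-1,0,0,0,0,0,0.48],[-1,0,0,0,0,0,0.56],[-1,0,0,0,0,0,0.64]]'
python3 go.py .5708 .1573 .27 -0.115
```

```text
time: 36.35
ee_pos: [0.5062, -0.1724, 0.0751]
eef_rot: [0.31, 0.951, -0.0, 0.001]
ft_force: [-4.9, 0.6, 8.2]
width: 0.0404
grip_force: 28.6
time: 37.1
ee_pos: [0.5057, -0.1724, 0.074]
eef_rot: [0.31, 0.951, 0.0, 0.001]
ft_force: [-0.1, 0.6, -0.3]
width: 0.0753
grip_force: 0.0
time: 38.1
ee_pos: [0.5054, -0.1723, 0.2721]
eef_rot: [0.648, 0.761, 0.001, 0.001]
ft_force: [-0.7, 0.2, -0.7]
width: 0.0872
grip_force: 0.0
time: 39.1
ee_pos: [0.5054, -0.1722, 0.272]
eef_rot: [0.981, 0.194, 0.001, 0.0]
ft_force: [0.0, 0.1, -0.6]
width: 0.0871
grip_force: 0.0
t 39.1 pos [ 0.5054 -0.1722  0.272 ] yaw 0.391 w 0.0871 q7 -1.01
shift [ 0.62   -0.9325  0.007 ] turn [ 2.000e-04 -9.000e-04  2.416e-01] |mm| 336
```

```bash
python3 -m pendant '[[-1,0.08,-0.12,0,0,0,0.03],[-1,0.16,-0.25,0,0,0,0.07],[-1,0.25,-0.38,0,0,0,0.11],[-1,0.34,-0.51,0,0,0,0.15],[-1,0.43,-0.64,0,0,0,0.19],[-1,0.52,-0.78,0,0,0,0.23],[-1,0.59,-0.88,0,0,0,0.2416],[-1,0.62,-0.9325,0.007,0,0,0.2416]]'
python3 -m pendant '[[-1,0,0,0,0,0,0],[-1,0,0,0,0,0,0],[-1,0,0,0,0,0,0]]'
python3 go.py .5708 .1573 .1228 -0.115
```

```text
time: 40.1
ee_pos: [0.5689, 0.1597, 0.2699]
eef_rot: [0.999, -0.053, 0.001, -0.0]
ft_force: [-0.3, -0.9, -0.2]
width: 0.0873
grip_force: 0.0
time: 40.48
ee_pos: [0.5694, 0.1558, 0.2703]
eef_rot: [0.998, -0.056, 0.001, 0.0]
ft_force: [0.2, 0.4, 0.5]
width: 0.0868
grip_force: 0.0
t 40.48 pos [0.5694 0.1558 0.2703] yaw -0.112 w 0.0868 q7 -2.2
shift [ 0.003  -0.0058  0.4915] turn [ 0.0003 -0.0012  0.0015] |mm| 147
```

```bash
python3 -m pendant '[[-1,0.003,-0.004,0.1,0,0,0.001],[-1,0.003,-0.004,0.22,0,0,0.001],[-1,0.003,-0.004,0.34,0,0,0.001],[-1,0.003,-0.004,0.42,0,0,0.001],[-1,0.003,-0.004,0.47,0,0,0.001],[-1,0.003,-0.004,0.4915,0,0,0.001],[-1,0.003,-0.004,0.4915,0,0,0.001]]' 15
python3 -m pendant '[[-0.6,0,0,0,0,0,0],[-0.3,0,0,0,0,0,0],[0,0,0,0,0,0,0],[0.3,0,0,0,0,0,0],[1,0,0,0,0,0,0],[1,0,0,0,0,0,0],[1,0,0,0,0,0,0],[1,0,0,0,0,0,0]]' 35
python3 -m pendant '[[1,0,0,-0.02,0,0,0],[1,0,0,-0.08,0,0,0],[1,0,0,-0.17,0,0,0],[1,0,0,-0.27,0,0,0],[1,0,0,-0.33,0,0,0],[1,0,0,-0.33,0,0,0]]'
python3 go.py .538 .340 .21 0.3
```

```text
time: 41.35
ee_pos: [0.5707, 0.1586, 0.1231]
eef_rot: [0.998, -0.056, 0.001, -0.0]
ft_force: [0.1, -1.1, -0.4]
width: 0.087
grip_force: 0.0
time: 42.35
ee_pos: [0.5706, 0.1586, 0.1229]
eef_rot: [0.998, -0.056, 0.001, 0.0]
ft_force: [-0.8, -1.1, 4.0]
width: 0.0573
grip_force: 35.0
time: 43.1
ee_pos: [0.5707, 0.1591, 0.2231]
eef_rot: [0.998, -0.056, 0.002, -0.0]
ft_force: [-0.3, -0.2, -4.3]
width: 0.0574
grip_force: 35.0
t 43.1 pos [0.5707 0.1591 0.2231] yaw -0.112 w 0.0574 q7 -2.22
shift [-0.1758 -0.5871  0.0433] turn [ 1.000e-04 -2.200e-03 -1.965e-01] |mm| 184
```

```bash
python3 -m pendant '[[1,-0.03,-0.09,0,0,0,-0.03],[1,-0.06,-0.2,0,0,0,-0.07],[1,-0.095,-0.32,0,0,0,-0.11],[1,-0.13,-0.43,0,0,0,-0.15],[1,-0.16,-0.53,0,0,0,-0.18],[1,-0.1758,-0.587,0.043,0,-0.002,-0.1965],[1,-0.1758,-0.587,0.043,0,-0.002,-0.1965],[1,-0.1758,-0.587,0.043,0,-0.002,-0.1965]]'
python3 go.py .538 .340 .14 0.3
```

```text
time: 44.1
ee_pos: [0.5379, 0.3383, 0.2078]
eef_rot: [0.989, 0.149, -0.002, 0.001]
ft_force: [-0.1, 0.1, -5.1]
width: 0.0572
grip_force: 35.0
t 44.1 pos [0.5379 0.3383 0.2078] yaw 0.298 w 0.0572 q7 -2.17
shift [ 0.0027 -0.0054  0.2261] turn [ 0.0005  0.0015 -0.0009] |mm| 68
```

```bash
python3 -m pendant '[[1,0.002,-0.004,0.06,0,0.001,0],[1,0.002,-0.004,0.12,0,0.001,0],[1,0.002,-0.004,0.18,0,0.001,0],[1,0.002,-0.004,0.22,0,0.001,0],[1,0.002,-0.004,0.24,0,0.001,0],[1,0.002,-0.004,0.26,0,0.001,0],[1,0.002,-0.004,0.275,0,0.001,0],[1,0.002,-0.004,0.275,0,0.001,0]]'
python3 go.py .538 .340 .1139 0.3
```

```text
time: 45.1
ee_pos: [0.5375, 0.3408, 0.1261]
eef_rot: [0.989, 0.149, -0.0, 0.0]
ft_force: [-0.7, 0.2, -4.7]
width: 0.0571
grip_force: 35.0
t 45.1 pos [0.5375 0.3408 0.1261] yaw 0.3 w 0.0571 q7 -2.21
shift [0.0007 0.003  0.0407] turn [ 0.      0.     -0.0001] |mm| 12
```

```bash
python3 -m pendant '[[1,0,0,0.012,0,0,0],[1,0,0,0.022,0,0,0],[1,0,0,0.029,0,0,0],[1,0,0,0.034,0,0,0],[1,0,0,0.038,0,0,0],[1,0,0,0.041,0,0,0],[1,0,0,0.043,0,0,0],[1,0,0,0.043,0,0,0]]'
python3 go.py .538 .340 .1139 0.3
```

```text
time: 46.1
ee_pos: [0.5378, 0.341, 0.114]
eef_rot: [0.989, 0.149, 0.0, -0.0]
ft_force: [-1.5, -2.4, 3.6]
width: 0.057
grip_force: 35.0
t 46.1 pos [0.5378 0.341  0.114 ] yaw 0.3 w 0.057 q7 -2.21
shift [-0.0003  0.0034  0.0004] turn [-0.     -0.0004 -0.0001] |mm| 1
```

Contact at the floor height. Release, retreat, then look with the arm out of the way.

```bash
python3 -m pendant '[[0.4,0,0,0,0,0,0],[0,0,0,0,0,0,0],[-0.5,0,0,0,0,0,0],[-1,0,0,0,0,0,0],[-1,0,0,0,0,0,0],[-1,0,0,0,0,0,0]]'
python3 -m pendant '[[-1,0,0,-0.08,0,0,0],[-1,0,0,-0.2,0,0,0],[-1,0,0,-0.35,0,0,0],[-1,0,0,-0.5,0,0,0],[-1,0,0,-0.65,0,0,0],[-1,0,0,-0.75,0,0,0]]'
python3 -m pendant '[[-1,-0.15,0.04,0,0,0,0],[-1,-0.28,0.1,0,0,0,0],[-1,-0.4,0.2,0,0,0,0],[-1,-0.45,0.3,0,0,0,0],[-1,-0.45,0.4,0,0,0,0],[-1,-0.45,0.5,0,0,0,0],[-1,-0.45,0.5,0,0,0,0]]'
python3 - <<'E'
import ov; from ov import *
E.update(ds=(.5063,-.1724),js=(.5063,-.1724,-.63,.005),jl=(.538,.34,.3,.005),sq=(.502,-.340,-.129,.004),pe=(.5497,.0028,.005))
s=cam("scene"); c=cam("top")
a=view("",c,70,120,490,300,1.9); b=view("",s,100,130,400,350,1.45); p=np.zeros((a.shape[0]+b.shape[0]-0,800,3),np.uint8)
p=np.zeros((600,800,3),np.uint8); p[:342,:798]=a[:342,:800]; b=cv2.resize(b,(351,257)); 
b=view("",s,100,140,390,320,1.43); p[342:342+min(258,b.shape[0]),:b.shape[1]]=b[:258]
b=view("",s,325,120,395,185,3.9)[:258]; p[342:342+len(b),420:420+b.shape[1]]=b
cv2.imwrite("pics/p6.png",p)
E
```

```text
time: 46.85
ee_pos: [0.5375, 0.3409, 0.1132]
eef_rot: [0.989, 0.149, -0.0, -0.0]
ft_force: [0.5, -0.1, 0.5]
width: 0.0841
grip_force: 0.0
time: 47.6
ee_pos: [0.5376, 0.3412, 0.3407]
eef_rot: [0.989, 0.149, 0.001, -0.001]
ft_force: [1.3, 0.4, -0.3]
width: 0.087
grip_force: 0.0
time: 48.48
ee_pos: [0.4535, 0.1554, 0.3382]
eef_rot: [0.989, 0.147, 0.0, 0.0]
ft_force: [-0.6, 0.4, -0.0]
width: 0.0869
grip_force: 0.0
```

View pics/p6.png

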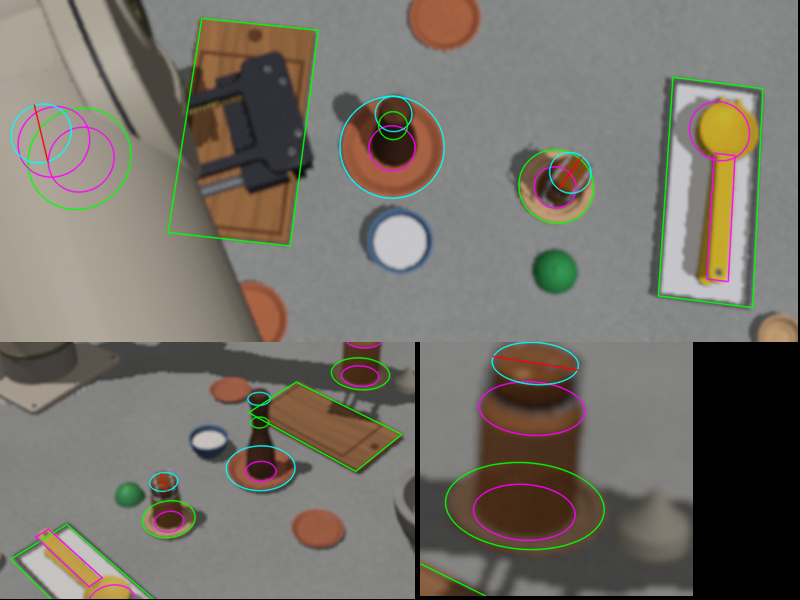

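Jars and pestle fit their models: small jar at (555,187), large jar in its dish in the scene crop, pestle in the saucer at (392,145). The squeezer cup sits some px right of the model in the top view, so I'll measure it numerically.

Run:
```python
from h import *; from est import E
from scipy.optimize import least_squares
c=cam("top"); s=cam("scene")
x0,y0,t0=E["tray"]
for nm,cc,box_ in (("top",c,(400,140,490,300)),("sc",s,(90,250,240,370))):
    m=cv2.inRange(cv2.cvtColor(cc["img"],cv2.COLOR_BGR2HSV),(22,110,70),(34,255,255)); k=np.zeros_like(m); k[box_[1]:box_[3],box_[0]:box_[2]]=255; m&=k
    ys,xs=np.nonzero(m)
    for z in (.025,.044):
        W=w(cc,np.c_[xs,ys],z)-[x0,y0]; a,b=np.cos(t0),np.sin(t0); L=W@np.array([[a,-b],[b,a]])
        hb=L[(L[:,0]<.0)&(L[:,0]>-.08)]; cup=L[L[:,0]>.035]
        mid=[np.mean([h[1].min(),h[1].max()]) if 0 else (hb[abs(hb[:,0]-u)<.006][:,1].max()+hb[abs(hb[:,0]-u)<.006][:,1].min())/2 for u in (-.07,-.04,-.01)]
        print(nm,z,"x",L[:,0].min().round(4),L[:,0].max().round(4),"cup y",cup[:,1].min().round(4),cup[:,1].max().round(4),"handle mid y",np.round(mid,4))
```

```text
top 0.025 x -0.1028 0.0999 cup y -0.0404 0.0239 handle mid y [-0.002  -0.0034 -0.0047]
top 0.044 x -0.1051 0.0936 cup y -0.033 0.0301 handle mid y [0.0046 0.0032 0.002 ]
sc 0.025 x -0.1203 0.0805 cup y -0.0235 0.0357 handle mid y [0.0032 0.0032 0.0036]
sc 0.044 x -0.1013 0.0945 cup y -0.0303 0.0275 handle mid y [-0.0036 -0.0046 -0.004 ]
```

The two cameras together put the squeezer within about 5 mm of the tray's middle, nearly aligned. Handing in.

```bash
python3 -c "
from bench import r
print(r.close_job())"
```

```text
the job is handed in; nothing more can be done
None
```

I handed the job in at about 49 s of the 125 s allowed: the cameras showed both jars in their own dishes, the pestle in the saucer and the squeezer in the drip tray, but I don't know the judge's result because `close_job` returned none.

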